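# Tip the carton over onto the opening mat

### The job

Lay the standing teal carton down on the mat for opening, by pushing only. Slide it forward, still upright, until the bottom edge on its far side (the side away from the picture) has just crossed the nearest white line, then push gently high on the pictured side so that it topples over and lands on its back, picture up, entirely inside the white outline. Never grip, lift or carry it, and leave everything else where it is.

Things in the scene. Friction and masses are not known exactly. Their poses are not given: they have to be found in the camera images.
- carton: Loose teal card carton with a pale round picture, standing on the mat: 55 (x) x 118 (y) x 182 (z) mm, 0.15 to 0.3 kg. Origin at the centre of its underside, z along its height. The -x face has the picture and is pushed on; the +x face is the back, which must end underneath. At the start its x axis lies along the outline's x within 0.06 rad, its back 35 to 75 mm short of the near line.
- carton_center (a point): Centre of the carton, 91 mm above its underside. Pushed within 30 mm of its foot the carton slides upright; pushed in its top third it tips without sliding, and beyond about 0.3 rad of tilt it falls by itself.
- carton_back_foot (a point): Middle of the bottom edge of the carton's back (+x) face, the edge about which it tips.
- carton_back_top (a point): Middle of the top edge of the carton's back (+x) face.
- outline (a point): Centre of the white outline printed on the dark mat, on the mat's top, 3 mm above the worktop. Its x axis is the way the carton is to slide and fall, z up. Inside the lines it is 222 mm along x, 162 mm along y; lines 6 mm wide. The near line, which the foot edge is to cross, is at x = -111 mm. The mat is fixed, 188 mm wide, from x = -262 to +128 mm.
- salt_shaker: Bystander: small glass salt shaker with a grey top, diameter 44, 90 mm high; origin at its underside.
- honey_jar: Bystander: honey jar with a red lid, diameter 65, 90 mm high; origin at its underside.
- matchbox: Bystander: brown matchbox lying flat, 37 x 56 x 17 mm; origin at its underside.
- tin: Bystander: flat round food tin, diameter 86, 40 mm high; origin at its underside.
- mug: Bystander: striped mug beyond the far end of the mat, 87 x 121 mm with its handle, 90 mm high; origin at its underside.
- pad: Bystander: blue shopping pad lying near the front edge on the right, 148 x 109 x 14 mm; origin at its underside.

How it is judged:
By the outcome, as a careful person would: the job done as asked, in the order asked, and still so for the second after the job is handed in, with the robot touching nothing.
It also fails if it takes over 38 s, if anything falls off the work surface, if the arm or the gripper's body presses on something with over 40 N, if the wrist force passes 120 N, or if a joint passes its speed limit or range.

### The arm

A 7-joint arm with a two-finger parallel gripper is mounted at the origin on a cart in front of the work surface, level with it; the furniture and walls round the work are solid. World frame = base frame: x ahead of the robot, y to its left, z up, the work surface at z = 0. Lengths are in m, angles in rad, forces in N, time in s.
With the tool pointing down it reaches from about 0.425 to 0.875 m from the base axis. Payload 4.7 kg.
Tool frame: the origin (TCP) lies on the centre line of the jaws, within the pads' length; the fingertips stand 22 mm ahead of it and the grasp point (between the pads) lies 3 mm ahead of it; z points along the fingers, y is the direction in which the jaws open and shut (so a half turn about z gives the same grasp; the last joint's range is limited). The gripper opens to 87 mm and grips with 3 to 60 N. Pads are 19 mm wide; open, the fingers measure 117 mm over their backs; the gripper's body (75 mm by 190 mm) begins 51 mm behind the grasp point.
Start: joints at [-1.324, 0.321, -0.07, 1.45, 0.023, 1.371, -0.057], TCP at [0.15, 0.632, 0.245] pointing down, gripper open.
Joint ranges: [-2.86, 2.86], [-0.3, 2.09], [-1.38, 1.24], [0.06, 2.45], [-1.56, 4.7], [0.09, 2.05], [-2.69, 2.69]. Speed limits (rad/s): [2.57, 2.57, 3.14, 3.14, 3.14, 3.14, 3.14].

### API

Orientations are given as a rotation vector (axis times angle).
In Python, from bench import ctrl, imaging, close_job, finder gives the robot as it stands. The module is installed in compiled form; this text tells all that it offers.
- The arm moves only by the shell command python3 -m jog 'ROWS' [FORCE]. ROWS is JSON, a list that holds one entry, the list of rows, each a list of 7 numbers: the shift along the tool's x, y, z in cm, then the turn, a rotation vector about the tool's x, y, z in degrees, then the finger opening in cm, from 0 to 8.7. In form: [[[dx, dy, dz, ax, ay, az, claw], ...]]. A call has 1 to 12 rows; each row shifts and turns the commanded pose from where the row before left it, along the tool's axes as they then stand; what a row does not reach is not made up. A row lasts 1/10 s, in which the tool goes at most 50 mm and 8.59 degrees, less where a joint would pass 70% of its speed; a pose out of reach is approached as far as the arm can. A call is refused whole if a number of a shift passes 5 or a number of a turn 8.59, either way. A call with a gripper value outside its range is refused whole. The fingers move at their own pace and stop on an object; FORCE is the grip in N (left out, the last holds). Time passes only in rows, so rows that do not move let the fingers close. It gives the time, the measured TCP pose, the force and the opening at its end, in the units of the state.
- ctrl.get_state(): the state, without advancing time (a new reading comes with each control period).
- imaging.get_image(name): name is "scene" or "top"; returns a dict with "frame" (400x640x3 uint8, red, green, blue), "intrinsics" (3x3 intrinsics, pixels), "pose" (4x4, takes a point from camera to world coordinates). Camera axes: x right, y down, z forward; pixel columns grow to the right and rows downward; lengths in m; the calibration is good to about 2 mm. A picture is of the moment at which its call begins. There is no depth.
- close_job(): hands the job in, once; it reports no verdict.
Trained networks look in the newest picture that a camera, given by its name, has taken for a name from the list of things; names that differ only in an ending like _2 or _b are one class to them, and where a whole thing is asked for, a point or a joint stands for the part that bears it (a point fixed in the world has none). Each returns a list of dicts, best first, with "conf" (0 to 1); they miss things now and then, are a little off and sometimes report something else, mostly with a low value. They report only what shows in the picture. A call takes as long as a camera call.
- finder.trace(label, camera): "region" (400x640 bool, what is visible of it) and "point" ([row, column] as shares, 0 to 1, of the picture: columns of its width, rows of its height, amid what is visible of it).
- finder.spot_point(label, camera): "point" ([row, column] as shares, 0 to 1, of the picture: columns of its width, rows of its height: a listed point, or the origin of a listed thing).
The state is a dict: "time": time; "joint_positions": joint angles; "qd": joint speeds; "joint_torque": joint torques, N m; "position": TCP position; "tool_rot": TCP orientation; "ft_force": force on the tool from outside, world axes, zero at the start; "torque": the same for the moment, N m; "grip_width": opening from 0.0 (shut) to 1.0 (fully open).
Only numpy, scipy, OpenCV 4.12 (cv2) and the standard library are available. Lean on these libraries where they do the work, as an engineer would, in place of code of your own. Each camera call takes 0.05 s, during which the arm holds its last target. There are 200 camera calls.

## Working session

There is one attempt and no reset: what is moved stays moved. The work goes in short steps, Python scripts to look and compute and a shell command to move; the robot and the scene stay as the last step left them, time stands still between calls to the robot, and variables do not carry over. Pictures are saved under pics/ and viewed, about 8 in all and at most 12, crops included, and the job is handed in when it is done.

```bash
mkdir -p pics; cat > h.py <<'E'
import numpy as np, cv2
from bench import ctrl, imaging, finder
from scipy.spatial.transform import Rotation as R
def ray(im,p):
    K=np.array(im["intrinsics"]);T=np.array(im["pose"])
    d=T[:3,:3]@np.linalg.solve(K,[p[1]*640,p[0]*400,1]);return T[:3,3],d
def at_z(im,p,z):
    o,d=ray(im,p);return o+d*(z-o[2])/d[2]
def proj(im,X):
    K=np.array(im["intrinsics"]);T=np.array(im["pose"])
    c=T[:3,:3].T@(np.array(X)-T[:3,3]);u=K@c;return u[:2]/u[2]
def tri(a,pa,b,pb):
    o1,d1=ray(a,pa);o2,d2=ray(b,pb)
    d1=d1/np.linalg.norm(d1);d2=d2/np.linalg.norm(d2)
    s=np.linalg.lstsq(np.c_[d1,-d2],o2-o1,rcond=None)[0]
    A=o1+s[0]*d1;B=o2+s[1]*d2;return (A+B)/2,np.linalg.norm(A-B)
E
python3 - <<'E'
from h import *
ims={n:imaging.get_image(n) for n in("scene","top")}
for n,i in ims.items():
    cv2.imwrite(f"pics/a_{n}.png",i["frame"][:,:,::-1]); print(n,np.round(i["pose"],3).tolist(),np.round(i["intrinsics"],1).tolist())
zs=dict(carton=0.003,carton_center=.094,carton_back_foot=.003,carton_back_top=.185,outline=.003,salt_shaker=0,honey_jar=0,matchbox=0,tin=0,mug=0,pad=0)
for l,z in zs.items():
    ps={}
    for n in ims:
        r=finder.spot_point(l,n)
        if r: ps[n]=r[0]["point"]; print(l,n,round(r[0]["conf"],2),np.round(np.array(ps[n])*[400,640],1),np.round(at_z(ims[n],ps[n],z),4))
    if len(ps)==2: t=tri(ims["scene"],ps["scene"],ims["top"],ps["top"]);print("  tri",np.round(t[0],4),round(t[1],4))
s=ctrl.get_state();print(s["time"],s["position"],s["tool_rot"],s["grip_width"])
print(R.from_rotvec(s["tool_rot"]).as_matrix().round(3))
E
```

```text
scene [[0.768, -0.442, 0.464, 0.11], [-0.641, -0.533, 0.552, -0.613], [0.004, -0.721, -0.692, 0.819], [0.0, 0.0, 0.0, 1.0]] [[369.6, 0.0, 319.9], [0.0, 369.6, 196.6], [0.0, 0.0, 1.0]]
top [[0.091, -0.947, 0.307, 0.159], [-0.996, -0.085, 0.033, -0.097], [-0.005, -0.309, -0.951, 1.458], [0.0, 0.0, 0.0, 1.0]] [[490.3, 0.0, 328.4], [0.0, 490.3, 200.9], [0.0, 0.0, 1.0]]
carton scene 0.8 [185.  241.9] [0.4945 0.2437 0.003 ]
carton top 0.58 [229.4 229.8] [0.5107 0.2461 0.003 ]
  tri [ 0.5048  0.2492 -0.0029] 0.0146
carton_center scene 0.57 [167.5 309.7] [0.6547 0.0846 0.094 ]
carton_center top 0.66 [223.  219.8] [0.5049 0.2564 0.094 ]
  tri [0.6153 0.2133 0.0204] 0.2212
carton_back_foot scene 0.72 [188.5 248.7] [0.5026 0.2148 0.003 ]
carton_back_foot top 0.7 [230.9 237.9] [0.5081 0.2207 0.003 ]
  tri [ 0.5084  0.223  -0.0053] 0.0035
carton_back_top scene 0.61 [141.3 244. ] [0.5134 0.214  0.185 ]
carton_back_top top 0.75 [228.8 230.5] [0.4685 0.2015 0.185 ]
  tri [0.4817 0.1911 0.2048] 0.0374
outline scene 0.78 [208.7 293.7] [0.5603 0.0479 0.003 ]
outline top 0.82 [216.1 295.2] [0.5708 0.051
[... 328 characters left out ...]
 0.1677 0.0024] 0.002
matchbox scene 0.71 [244.4 274.3] [ 0.4353 -0.0274  0.    ]
tin scene 0.74 [231.5 243.4] [0.3935 0.0695 0.    ]
tin top 0.92 [275.  284.4] [0.3871 0.063  0.    ]
  tri [0.3877 0.0613 0.0102] 0.0045
mug scene 0.56 [234.6 364.3] [ 0.6561 -0.1637  0.    ]
mug top 0.84 [195.9 366.3] [ 0.6572 -0.1631  0.    ]
  tri [ 0.6574 -0.163  -0.0014] 0.0006
pad scene 0.88 [324.5 326.7] [ 0.3929 -0.3038  0.    ]
pad top 0.66 [283.8 407.8] [ 0.3943 -0.3042  0.    ]
  tri [ 3.936e-01 -3.039e-01 -1.000e-04] 0.0015
1.2 [0.14995278 0.63246512 0.24457948] [3.64815461e-01 3.12031383e+00 6.83128964e-05] 1.0019959946288408
[[-0.973  0.231  0.   ]
 [ 0.231  0.973  0.   ]
 [-0.     0.    -1.   ]]
```

View pics/a_scene.png

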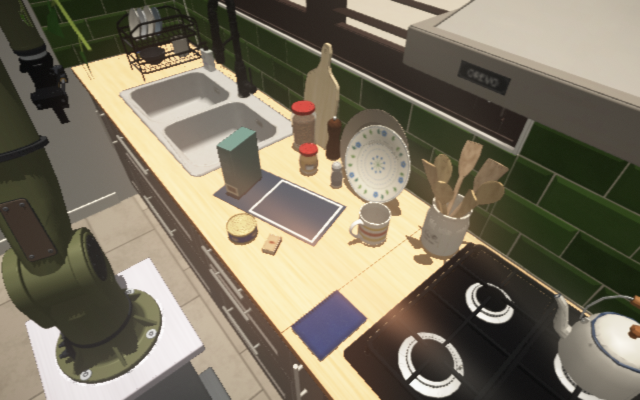

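View pics/a_top.png

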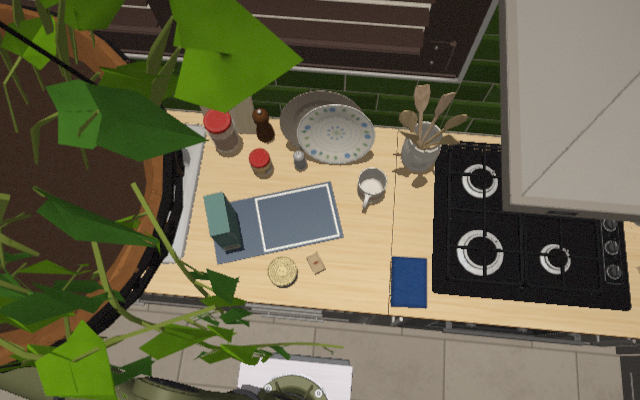

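The scene view shows the teal carton at about (240,163) with its pale outline to the right at (297,210). The top view shows the carton at (223,222) and the outline at (298,217), partly ringed by foliage. Next I fit both poses precisely.

```bash
cat > fit.py <<'E'
from h import *
from scipy.optimize import minimize
def rect(p,hx,hy,z=.003):
    c,s=np.cos(p[2]),np.sin(p[2]);return [[p[0]+c*a-s*b,p[1]+s*a+c*b,z] for a,b in((-hx,-hy),(hx,-hy),(hx,hy),(-hx,hy))]
S=8
def up(im,P): return np.array([proj(im,q) for q in P])
def fit_outline(ims,p0):
    # white pixel points -> ground, distance to rectangle centre line
    pts=[]
    for n,im in ims.items():
        hsv=cv2.cvtColor(im["frame"],cv2.COLOR_RGB2HSV)
        m=np.zeros((400,640),np.uint8);cv2.fillPoly(m,[up(im,rect(p0,.122,.090)).round().astype(int)],1)
        w=(hsv[...,2]>150)&(hsv[...,1]<60)&(m>0)
        r,c=np.nonzero(w); pts+=[(at_z(im,((a+.5)/400,(b+.5)/640),.003)[:2]) for a,b in zip(r,c)]
    pts=np.array(pts)
    def cost(p):
        c,s=np.cos(p[2]),np.sin(p[2]);d=pts-p[:2];q=np.abs(np.c_[c*d[:,0]+s*d[:,1],-s*d[:,0]+c*d[:,1]])-[.114,.084]
        out=np.linalg.norm(np.maximum(q,0),axis=1)+np.minimum(q.max(1),0)
        return np.minimum(np.abs(out),.012).mean()*1000
    r=minimize(cost,p0,method="Nelder-Mead",options=dict(initial_simplex=[p0]+[np.array(p0)+d for d in np.diag([.01,.01,.08])]))
    return r.x,r.fun,len(pts)
def sil(im,V):
    m=np.zeros((400*4,640*4),np.uint8)
    h=cv2.convexHull((up(im,V)*4).astype(np.float32)).round().astype(int);cv2.fillConvexPoly(m,h,1)
    return cv2.resize(m.astype(np.float32),(640,400),interpolation=cv2.INTER_AREA)
def box(p,z0=.003):
    return rect(p,.0275,.059,z0)+rect(p,.0275,.059,z0+.182)
def fit_carton(ims,regs,p0):
    def cost(p): 
        e=0
        for n in regs:
            s=sil(ims[n],box(p));g=regs[n].astype(float);e+=1-np.minimum(s,g).sum()/np.maximum(s,g).sum()
        return e/len(regs)
    r=minimize(cost,p0,method="Nelder-Mead",options=dict(initial_simplex=[p0]+[np.array(p0)+d for d in np.diag([.012,.012,.1])],maxiter=120))
    return r.x,r.fun
def tf(o,q):
    c,s=np.cos(o[2]),np.sin(o[2]);d=np.array(q[:2])-o[:2];return np.array([c*d[0]+s*d[1],-s*d[0]+c*d[1]])
E
cat > m.py <<'E'
from fit import *; import sys
ims={n:imaging.get_image(n) for n in("scene","top")}
o,e,k=fit_outline(ims,[.566,.050,-1.47]); print("outline",o.round(4),round(e,2),k)
O2=[]
for n in ims: x=fit_outline({n:ims[n]},o);print(" ",n,x[0].round(4),round(x[1],2))
regs={}
for n in ims:
    r=finder.trace("carton",n)
    if r: regs[n]=r[0]["region"];print(n,r[0]["conf"],regs[n].sum())
for rr in [regs]+[{n:regs[n]} for n in regs]:
    p,e=fit_carton(ims,rr,[.508,.25,o[2]]);q=tf(o,p);print(list(rr),"carton",p.round(4),round(e,3),"in outline",q.round(4),"dyaw",round(p[2]-o[2],3),"back",round(q[0]+.0275,4))
    if rr is regs: P=p
t=[]
for n in ims:
    f=cv2.resize(ims[n]["frame"][:,:,::-1],None,fx=4,fy=4,interpolation=cv2.INTER_CUBIC)
    for V in(rect(o,.114,.084),box(P)[:4],box(P)[4:]): cv2.polylines(f,[(up(ims[n],V)*4).round().astype(int)],True,(0,0,255),1)
    c=(up(ims[n],[[o[0],o[1]+.08,.05]])[0]*4).astype(int);t.append(f[c[1]-290:c[1]+290,c[0]-200-190:c[0]+200+190][:, :780][:, ::1])
cv2.imwrite(sys.argv[1],cv2.resize(np.hstack(t),(800,300)) if False else cv2.resize(np.vstack([np.hstack(t)]),(800,int(800*580/(780*2)))))
E
python3 m.py pics/b.png
```

```text
outline [ 0.5675  0.0453 -1.2762] 4.13 1262
  scene [ 0.5667  0.044  -1.259 ] 4.81
  top [ 0.5679  0.046  -1.2641] 2.25
scene 0.64 2261
top 0.59 1502
['scene', 'top'] carton [ 0.5061  0.2449 -1.217 ] 0.044 in outline [-0.2088 -0.0008] dyaw 0.059 back -0.1813
['scene'] carton [ 0.5049  0.246  -1.2328] 0.028 in outline [-0.2102 -0.0016] dyaw 0.043 back -0.1827
['top'] carton [ 0.5086  0.2458 -1.222 ] 0.039 in outline [-0.2089  0.0019] dyaw 0.054 back -0.1814
```

View pics/b.png

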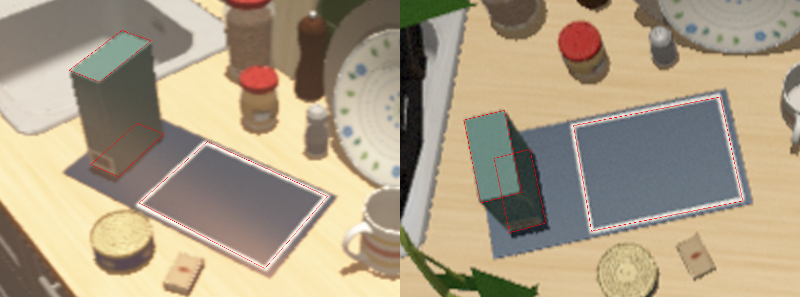

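Overlay lines match: carton's top quad and outline both lie on their edges (carton back about 70 mm short of the near line, yaw off by about +0.05). I'll push with the open fingertips, tilted 40° so that the gripper body stays clear.

```bash
sed -i 's/-1.47\]/-1.264]/' m.py
python3 -m jog '[[[-3.9,-2.15,0,0,0,0,6],[-3.9,-2.15,0,0,0,0,6],[-3.9,-2.15,0,0,0,0,6],[-3.9,-2.15,0,0,0,0,6],[-3.9,-2.15,0,0,0,0,6],[-3.9,-2.15,0,0,0,0,6],[-3.9,-2.15,0,0,0,0,6],[-3.9,-2.15,0,0,0,0,6],[-3.9,-2.15,0,0,0,0,6],[-3.9,-2.15,0,0,0,0,6]]]'
python3 -m jog '[[[0,0,0,0,0,8.4,6],[0,0,0,0,0,8.4,6],[0,0,0,0,0,8.4,6],[0,0,0,0,0,8.4,6],[0,0,0,0,0,8.4,6],[0,0,0,0,0,8.4,6],[0,0,0,0,0,8.4,6],[0,0,0,0,-8,0,6],[0,0,0,0,-8,0,6],[0,0,0,0,-8,0,6],[0,0,0,0,-8,0,6],[0,0,0,0,-8,0,6]]]'
cat > st.py <<'E'
from fit import *
O=np.array([.568,.0455,-1.262])
s=ctrl.get_state();M=R.from_rotvec(s["tool_rot"]).as_matrix();p=np.array(s["position"])
def local(v):
    c,q=np.cos(O[2]),np.sin(O[2]);return np.array([c*v[0]+q*v[1],-q*v[0]+c*v[1],v[2]])
tip=p+M[:,2]*.022; con=tip-M[:,0]*.0095
L=lambda X:local(X-[O[0],O[1],0]).round(4)
print("t",s["time"],"TCP",L(p),"tip",L(tip),"contact",L(con),"low",L(tip+M[:,0]*.0095),"F",local(np.array(s["ft_force"])).round(2),"w",s["grip_width"])
print("axes in outline frame (cols x,y,z)\n",np.array([local(M[:,i]) for i in range(3)]).T.round(3)); print(np.round(s["joint_positions"],2))
E
python3 st.py; python3 m.py pics/c.png
```

```text
time: 2.4
position: [0.481, 0.332, 0.2449]
tool_rot: [0.364, 3.12, 0.001]
ft_force: [0.7, 0.4, -0.4]
grip_width: 0.69
time: 3.6
position: [0.4798, 0.3344, 0.2455]
tool_rot: [1.483, 2.037, -0.54]
ft_force: [0.3, -0.3, -0.6]
grip_width: 0.687
t 3.6 TCP [-0.3021  0.0038  0.2455] tip [-0.2879  0.0039  0.2287] contact [-0.2806  0.0039  0.2349] low [-0.2951  0.0039  0.2226] F [ 0.34  0.18 -0.56] w 0.6873282405575298
axes in outline frame (cols x,y,z)
 [[-0.764 -0.004  0.646]
 [-0.002  1.     0.004]
 [-0.646  0.002 -0.764]]
[-1.17  0.44  0.27  1.47  0.46  1.66 -0.64]
outline [ 0.5675  0.0452 -1.2631] 3.7 1634
  scene [ 0.5668  0.0441 -1.2603] 4.71
  top [ 0.5678  0.0459 -1.2648] 2.37
scene 0.61 2223
top 0.91 1524
['scene', 'top'] carton [ 0.5065  0.2451 -1.2304] 0.044 in outline [-0.2089  0.0024] dyaw 0.033 back -0.1814
['scene'] carton [ 0.505   0.2442 -1.2067] 0.032 in outline [-0.2086  0.0007] dyaw 0.056 back -0.1811
['top'] carton [ 0.5084  0.246  -1.2399] 0.032 in outline [-0.2092  0.0045] dyaw 0.023 back -0.1817
```

View pics/c.png

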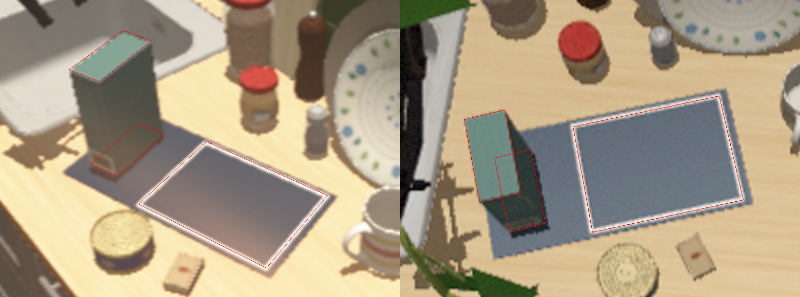

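Poses confirmed again: overlay aligned, nothing disturbed. Descend behind the carton.

```bash
python3 -m jog '[[[1.73,0,2.04,0,0,0,6],[1.73,0,2.04,0,0,0,6],[1.73,0,2.04,0,0,0,6],[1.73,0,2.04,0,0,0,6],[1.73,0,2.04,0,0,0,6],[1.73,0,2.04,0,0,0,6],[1.73,-0.1,2.04,0,0,0,6],[1.73,-0.1,2.04,0,0,0,6],[0,0,0,0,0,0,6]]]' >/dev/null
python3 st.py
```

```text
t 4.7 TCP [-0.2994  0.0006  0.0294] tip [-0.2853  0.0006  0.0125] contact [-0.278   0.0006  0.0186] low [-0.2925  0.0005  0.0064] F [-0.28 -0.81  0.28] w 0.6901426223107756
axes in outline frame (cols x,y,z)
 [[-0.766  0.001  0.643]
 [-0.001  1.    -0.003]
 [-0.643 -0.002 -0.766]]
[-1.15  0.67  0.25  1.61  0.41  1.33 -0.8 ]
```

```bash
python3 -m jog '[[[-0.19,0.1,-0.23,0,0,0,6],[-0.92,0,0.77,0,0,0,6],[-0.92,0,0.77,0,0,0,6],[-0.92,0,0.77,0,0,0,6],[-0.46,0,0.39,0,0,0,6],[-0.46,0,0.39,0,0,0,6],[-0.46,0,0.39,0,0,0,6],[-0.46,0,0.39,0,0,0,6],[-0.46,0,0.39,0,0,0,6],[-0.46,0,0.39,0,0,0,6],[-0.46,0,0.39,0,0,0,6],[-0.46,0,0.39,0,0,0,6]]]' >/dev/null
python3 st.py
python3 -m jog '[[[-0.23,0,0.19,0,0,0,6],[0,0,0,0,0,0,6]]]' >/dev/null
python3 st.py; sed -i 's/\[.508,.25,o\[2\]\]/list(o[:2]+np.array([-.052,.165]))+[o[2]]/' m.py; python3 m.py pics/d.png
```

```text
t 5.9 TCP [-0.2174  0.0027  0.0333] tip [-0.2033  0.0028  0.0165] contact [-0.196   0.0028  0.0226] low [-0.2106  0.0028  0.0104] F [-2.66  0.58  1.24] w 0.6925571963290621
axes in outline frame (cols x,y,z)
 [[-0.766 -0.003  0.643]
 [-0.002  1.     0.002]
 [-0.643 -0.    -0.766]]
[-1.09  0.59  0.29  1.73  0.47  1.24 -0.75]
t 6.1 TCP [-0.2138  0.0026  0.0334] tip [-0.1996  0.0026  0.0165] contact [-0.1924  0.0026  0.0227] low [-0.2069  0.0026  0.0104] F [-0.13  0.22  1.17] w 0.6904633733610971
axes in outline frame (cols x,y,z)
 [[-0.766 -0.002  0.643]
 [-0.001  1.     0.001]
 [-0.643 -0.    -0.766]]
[-1.08  0.59  0.29  1.74  0.47  1.24 -0.75]
outline [ 0.5674  0.0453 -1.2636] 3.61 1635
  scene [ 0.5668  0.044  -1.2595] 4.55
  top [ 0.5677  0.0459 -1.2647] 2.47
scene 0.88 2237
top 0.68 1411
['scene', 'top'] carton [ 0.5208  0.2007 -1.2355] 0.049 in outline [-0.1622  0.0026] dyaw 0.028 back -0.1347
['scene'] carton [ 0.5176  0.1993 -1.2051] 0.035 in outline [-0.1619 -0.0009] dyaw 0.058 back -0.1344
['top'] carton [ 0.5221  0.2009 -1.2353] 0.036 in outline [-0.1621  0.0039] dyaw 0.028 back -0.1346
```

View pics/d.png

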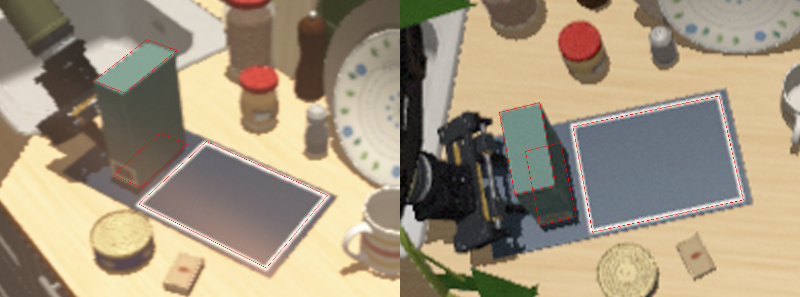

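Carton still upright, sliding straight: back at −0.135, line at −0.111 (top view: carton foot near (560,215), line at (575–590)). About 33 mm to go.

```bash
python3 -m jog '[[[-0.38,0,0.32,0,0,0,6],[-0.46,0,0.39,0,0,0,6],[-0.46,0,0.39,0,0,0,6],[-0.46,0,0.39,0,0,0,6],[-0.46,0,0.39,0,0,0,6],[-0.31,0,0.26,0,0,0,6],[0,0,0,0,0,0,6]]]' >/dev/null
python3 st.py; sed -i 's/-.052,.165/-.041,.13/' m.py; python3 m.py pics/e.png
```

```text
t 7.0 TCP [-0.1805  0.0027  0.0335] tip [-0.1664  0.0028  0.0166] contact [-0.1591  0.0028  0.0227] low [-0.1736  0.0027  0.0105] F [-0.05  0.45 -0.16] w 0.6923265524696495
axes in outline frame (cols x,y,z)
 [[-0.766 -0.002  0.643]
 [-0.001  1.     0.001]
 [-0.643 -0.    -0.766]]
[-1.06  0.57  0.31  1.78  0.49  1.2  -0.73]
outline [ 0.5674  0.0454 -1.2634] 3.72 1373
  scene [ 0.5667  0.0442 -1.2604] 4.67
  top [ 0.5677  0.046  -1.2654] 2.57
scene 0.67 2290
top 0.61 1395
['scene', 'top'] carton [ 0.5298  0.168  -1.262 ] 0.042 in outline [-0.1282  0.0013] dyaw 0.001 back -0.1007
['scene'] carton [ 0.5288  0.1687 -1.2542] 0.036 in outline [-0.1292  0.0006] dyaw 0.009 back -0.1017
['top'] carton [ 0.5313  0.1687 -1.2568] 0.036 in outline [-0.1284  0.0029] dyaw 0.007 back -0.1009
```

View pics/e.png

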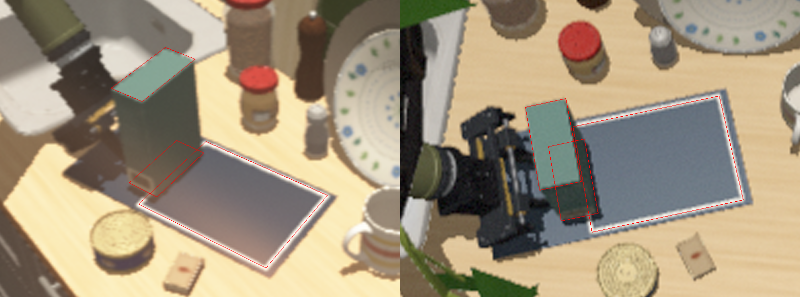

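Back edge is now at −0.101 (10 mm past the −0.111 inner edge), yaw aligned. Retreat, rise to about 155 mm, and approach the face.

```bash
python3 -m jog '[[[0.96,0,-0.8,0,0,0,6],[0.96,0,-0.8,0,0,0,6],[-1.45,0,-1.72,0,0,0,6],[-1.45,0,-1.72,0,0,0,6],[-1.45,0,-1.72,0,0,0,6],[-1.45,0,-1.72,0,0,0,6],[-1.45,0,-1.72,0,0,0,6],[-1.45,0,-1.72,0,0,0,6],[0,0,0,0,0,0,6],[-0.77,0,0.64,0,0,0,6],[-0.77,0,0.64,0,0,0,6],[0,0,0,0,0,0,6]]]' >/dev/null
python3 st.py
```

```text
t 8.4 TCP [-0.1837  0.002   0.1675] tip [-0.1695  0.002   0.1507] contact [-0.1622  0.002   0.1568] low [-0.1768  0.002   0.1446] F [0.53 0.23 0.45] w 0.6923355766207103
axes in outline frame (cols x,y,z)
 [[-0.765  0.     0.645]
 [-0.001  1.    -0.001]
 [-0.645 -0.002 -0.765]]
[-1.08  0.39  0.32  1.71  0.5   1.42 -0.62]
```

```bash
python3 -m jog '[[[-0.31,0,0.26,0,0,0,6],[-0.31,0,0.26,0,0,0,6],[-0.31,0,0.26,0,0,0,6],[-0.31,0,0.26,0,0,0,6],[-0.31,0,0.26,0,0,0,6],[-0.31,0,0.26,0,0,0,6]]]' >/dev/null
python3 st.py|head -1
python3 - <<'E'
from h import *
t=[]
for n,(r,c) in dict(scene=(90,180),top=(150,170)).items():
    f=imaging.get_image(n)["frame"][r:r+145,c:c+190,::-1];t.append(cv2.resize(f,None,fx=2,fy=2,interpolation=cv2.INTER_CUBIC))
cv2.imwrite("pics/f.png",np.hstack(t))
E
```

```text
t 9.0 TCP [-0.1618  0.003   0.1683] tip [-0.1477  0.003   0.1515] contact [-0.1404  0.003   0.1576] low [-0.155   0.003   0.1454] F [-0.09  0.07  0.59] w 0.6873366339314492
```

View pics/f.png

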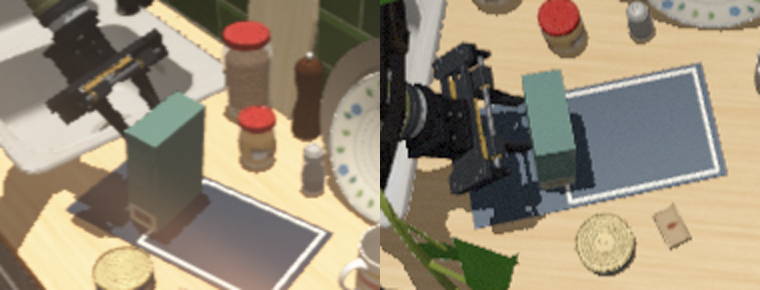

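The carton leans forward about its back foot (top edge at about (545,75) in the right crop) without visible sliding. Continue gently.

```bash
for i in 1; do python3 -m jog '[[[-0.23,0,0.19,0,0,0,6],[-0.23,0,0.19,0,0,0,6],[-0.23,0,0.19,0,0,0,6],[-0.23,0,0.19,0,0,0,6],[-0.23,0,0.19,0,0,0,6],[-0.23,0,0.19,0,0,0,6],[-0.23,0,0.19,0,0,0,6]]]' >/dev/null; done
python3 st.py|head -1
python3 - <<'E'
from h import *
imaging.get_image("scene");imaging.get_image("top")
for n in("scene","top"):
    for l in("carton_back_top","carton_back_foot","carton_center"):
        r=finder.spot_point(l,n); print(n,l,r and (round(r[0]["conf"],2),np.round(np.array(r[0]["point"])*[400,640],1)))
E
```

```text
t 9.8 TCP [-0.141   0.003   0.1684] tip [-0.1268  0.003   0.1516] contact [-0.1195  0.003   0.1577] low [-0.1341  0.003   0.1455] F [-0.16  0.22 -0.35] w 0.6912138925162605
scene carton_back_top (0.55, array([160.8, 278.8]))
scene carton_back_foot (0.92, array([197.9, 269.3]))
scene carton_center (0.61, array([176.6, 265. ]))
top carton_back_top (0.62, array([201.4, 273.8]))
top carton_back_foot []
top carton_center (0.76, array([213.8, 258.8]))
```

```bash
python3 -m jog '[[[-0.23,0,0.19,0,0,0,6],[-0.23,0,0.19,0,0,0,6],[-0.23,0,0.19,0,0,0,6],[-0.23,0,0.19,0,0,0,6],[0,0,0,0,0,0,6],[0,0,0,0,0,0,6],[0,0,0,0,0,0,6],[0,0,0,0,0,0,6],[0,0,0,0,0,0,6]]]' >/dev/null
python3 st.py|head -1
python3 - <<'E'
from h import *
t=[]
for n,(r,c) in dict(scene=(90,180),top=(150,170)).items():
    f=imaging.get_image(n)["frame"][r:r+170,c:c+190,::-1];t.append(cv2.resize(f,None,fx=2.1,fy=2.1,interpolation=cv2.INTER_CUBIC))
cv2.imwrite("pics/g.png",np.hstack(t))
E
```

```text
t 11.1 TCP [-0.1295  0.003   0.1685] tip [-0.1154  0.0031  0.1517] contact [-0.1081  0.0031  0.1578] low [-0.1226  0.0031  0.1455] F [-0.4  -0.62  0.02] w 0.685958627756492
```

View pics/g.png

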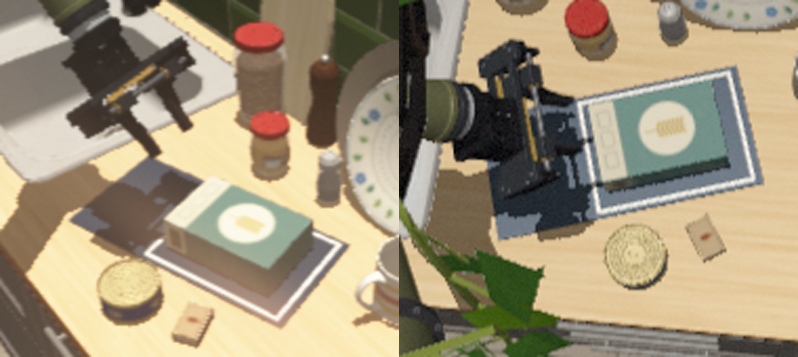

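It lies picture up within the outline (left crop, top at (240,225)). Withdraw up and back, then check by fitting the lying box.

```bash
python3 -m jog '[[[1.9,0,-1.6,0,0,0,6],[1.9,0,-1.6,0,0,0,6],[1.9,0,-1.6,0,0,0,6],[-1.5,0,-1.8,0,0,0,6],[-1.5,0,-1.8,0,0,0,6],[-1.5,0,-1.8,0,0,0,6],[0,0,0,0,0,0,6],[0,0,0,0,0,0,6]]]' >/dev/null
sed -e 's/def box/def oldbox/' fit.py > fit2.py; cat >> fit2.py <<'E'
def box(p,z0=.003): return rect(p,.091,.059,z0)+rect(p,.091,.059,z0+.055)
E
sed -e 's/from fit /from fit2 /' -e 's/\[-.041,.13\]/[-.003,.01]/' m.py > m2.py; python3 st.py|head -1
cat >> m2.py <<'E'
for V in (box(P)[:4],): print(np.array([tf(o,v) for v in V]).round(4).tolist())
for l in("salt_shaker","honey_jar","tin","matchbox","mug","pad"):
    for n in ims:
        r=finder.spot_point(l,n)
        if r: print(l,n,at_z(ims[n],r[0]["point"],0)[:2].round(4))
E
python3 m2.py pics/i.png
```

```text
t 12.0 TCP [-0.2062  0.0029  0.2387] tip [-0.192   0.003   0.2219] contact [-0.1848  0.003   0.228 ] low [-0.1993  0.003   0.2158] F [-0.11 -1.12 -0.58] w 0.6938075189993776
outline [ 0.5669  0.0454 -1.2608] 8.07 3624
  scene [ 0.5667  0.0436 -1.2598] 8.23
  top [ 0.5671  0.0458 -1.2585] 7.85
scene 0.74 2507
top 0.6 2530
['scene', 'top'] carton [ 0.5666  0.0533 -1.2568] 0.041 in outline [-0.0076  0.002 ] dyaw 0.004 back 0.0199
['scene'] carton [ 0.5648  0.0532 -1.2562] 0.028 in outline [-0.0081  0.0003] dyaw 0.005 back 0.0194
['top'] carton [ 0.5687  0.0543 -1.266 ] 0.036 in outline [-0.0079  0.0044] dyaw -0.005 back 0.0196
[[-0.0984, -0.0573], [0.0836, -0.0566], [0.0831, 0.0614], [-0.0989, 0.0607]]
salt_shaker top [0.7346 0.058 ]
honey_jar scene [0.7259 0.1746]
honey_jar top [0.716  0.1611]
tin scene [0.3933 0.0681]
tin top [0.3939 0.075 ]
matchbox scene [ 0.441  -0.0265]
matchbox top [ 0.4276 -0.0171]
mug scene [ 0.65   -0.1683]
mug top [ 0.6614 -0.1633]
pad scene [ 0.3883 -0.3076]
pad top [ 0.4055 -0.3096]
```

View pics/i.png

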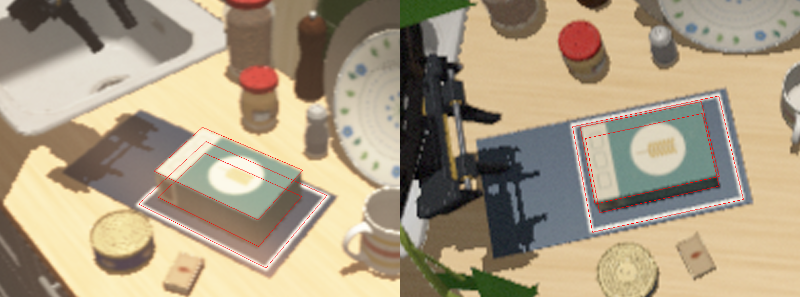

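The carton lies entirely inside the outline, with margins of at least 12 mm in x and 19 mm in y. The bystanders appear unmoved in the pictures, and the gripper is clear.

```bash
python3 -c "
from bench import close_job; print(close_job())"
```

```text
the job is handed in; nothing more can be done
None
```

The carton is lying on its back, picture up, entirely inside the white outline, and the job is handed in. The last clock reading before handing in was 12.0 s.

- **Slide:** I pushed it near the foot with the open, tilted fingertips, and it stayed upright. The back foot edge stopped at x ≈ −0.101 m, about 10 mm past the near line at −0.111 m. Its yaw error was under 0.01 rad.
- **Topple:** I then pushed slowly at about 155 mm height until it tipped and fell. I never gripped or lifted it.
- **Last check:** The fitted box spans x −0.099 to +0.084 m and y −0.057 to +0.061 m. The outline's inner limits are ±0.111 and ±0.081 m, so it clears the lines by at least 12 mm in x and about 19 mm in y. The gripper is withdrawn and touching nothing.

**Disagreements:**
- The outline fit in the last picture was noisier because white parts of the carton got into it. Its pose still agreed with the earlier fits to about 1 mm.
- The point detector's readings for the other objects scattered by 1–2 cm between cameras and runs, and it did not find the salt shaker in the scene view at the end. In the pictures, the objects in view (all but the pad) sit where they did at the start. For the pad I have only the detector readings, which are within that scatter.

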